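Open the interlocked reagent locker and hold its gate

ROBOT

A 7-joint arm with a two-finger parallel gripper is mounted at the origin on a cart in front of the work surface, level with it; the furniture and walls round the work are solid. World frame = base frame: x ahead of the robot, y to its left, z up, the work surface at z = 0. Lengths are in m, angles in rad, forces in N, time in s.
With the tool pointing down it reaches from about 0.425 to 0.875 m from the base axis. Payload 9.9 kg.
Tool frame: the origin (TCP) lies on the centre line of the jaws, within the pads' length; the fingertips stand 11 mm ahead of it and the grasp point (between the pads) lies 8 mm behind it; z points along the fingers, y is the line along which they close (so a half turn about z gives the same grasp; the last joint's range is limited). The gripper opens to 85 mm and grips with 20 to 120 N. Pads are 22 mm wide; open, the fingers measure 114 mm over their backs; the gripper's body (76 mm by 85 mm) begins 54 mm behind the grasp point. The pads swing forward as they close: fully open they stand 13 mm farther back than shut.
Start: joints at [1.256, 0.576, 0.025, 1.437, -0.015, 1.129, -0.057], TCP at [0.154, -0.657, 0.242] pointing down, gripper open.
Joint ranges: [-2.76, 2.76], [-0.34, 2.15], [-1.52, 1.57], [0.19, 2.46], [-1.09, 4.23], [0.17, 1.99], [-2.82, 2.82]. Speed limits (rad/s): [2.22, 2.22, 3.01, 3.01, 3.14, 3.14, 3.14].

INTERFACE

Orientations are given as a unit quaternion [w, x, y, z].
In Python, from cell import robot gives the robot as it stands.
- The arm moves only by the tool play_rows, never from a script. Its argument "commands" is a list of rows, each a list of 6 numbers: the shift along the tool's x, y, z in cm, then the turn, a rotation vector about the tool's x, y, z in rad. In form: [[x, y, z, wx, wy, wz], ...]. A call has exactly 5 rows; each row shifts and turns the commanded pose from where the row before left it, along the tool's axes as they then stand; what a row does not reach is not made up. A row lasts 1/10 s, in which the tool goes at most 50 mm and 8.59 degrees, less where a joint would pass 70% of its speed; a pose out of reach is approached as far as the arm can. A call is refused whole if a number of a shift passes 5 or a number of a turn 0.15, either way. A call with a gripper value outside its range is refused whole. "claw" is the finger opening in cm, from 0 to 8.54, set as the call begins (left out, the last holds). The fingers move at their own pace and stop on an object; "newtons" is the grip in N (left out, the last holds). Time passes only in rows, so rows that do not move let the fingers close, or fill a call up. It gives the time, the measured TCP pose, the force, the opening and the grip force at its end, in the units of the state.
- robot.read_state(): the state, without advancing time (a new reading comes with each control period).
- robot.read_camera(name): name is "scene" or "top" or "wrist"; returns a dict with "image" (400x640x3 uint8, blue, green, red), "fx", "fy", "cx", "cy" (pixels), "extrinsics" (4x4, takes a point from camera to world coordinates). Camera axes: x right, y down, z forward; pixel columns grow to the right and rows downward; lengths in m; the calibration is good to about 2 mm. A picture is of the moment at which its call begins. There is no depth.
- robot.finish_job(): hands the job in; it is judged then, once.
The state is a dict: "time": time; "joint_positions": joint angles; "joint_velocities": joint speeds; "joint_torque": joint torques, N m; "ee_pos": TCP position; "tool_rot": TCP orientation; "ft_force": force on the tool from outside, world axes, zero at the start; "ft_torque": the same for the moment, N m; "opening": finger opening in m; "gripper_force": force on a finger pad.
Only numpy, scipy, OpenCV 4.12 (cv2) and the standard library are available. Lean on these libraries where they do the work, as an engineer would, in place of code of your own. Each camera call takes 0.05 s, during which the arm holds its last target. There are 200 camera calls.

TASK

Open the reagent locker for a colleague: press its pedal right down to the stop and let it up again, then squeeze the safety catch (the two tabs one behind the other) fully home, then the bolt catch (the two tabs side by side near the front) fully home. Then swing the gate (its upright post is made to be gripped) past the detent until it stands wide open, close to its stop, and finish while still holding it there: the gate shuts itself, so do not let go. Leave the timer, the small bottle, the mug and the beaker where they stand.

Things in the scene. Friction and masses are not known exactly. Their poses are not given: they have to be found in the camera images.
- locker: Bench locker, fixed: clear-walled box 256 wide (y), 130 deep (x), 158 mm high, grey flat top, bottles inside; a low base plate runs 335 mm to its right under the pedal. Origin: underside, mid-width, 80 mm behind the front. -x is the front (gate side, roughly to the robot), +y its left, z up. On its top the four catch tabs reach z 205 mm, the gate's post 223 mm, the flat slides 172 mm.
- pedal_pad (a point): Middle of the upper face of the black rubber pedal pad (70 x 70 mm), low at the right of the locker; about 68 mm above the bench at rest, about 41 mm when down at its stop. The pad is hinged on a shaft along the locker's x axis, 132 mm nearer the box, and springs back up.
- pedal (a joint): Pedal angle, rad: 0 up at rest, 0.20 down at its stop. The spring needs about 3 N on the pad to start and about 6.5 N at the stop. Down at its stop, its crank draws a lock slide out to the right on the locker's top; that slide stays out and frees the safety catch.
- lock_slide (a joint): Travel of the flat steel lock slide on the locker's top at the right, m: 0 in (it blocks the safety catch), about 0.022 drawn out to the right by the pedal, where it stays.
- safety_tab (a point): Middle of the sliding tab of the safety catch: an upright steel tab on the locker's top, 8 mm thick (locker x), 20 mm wide, its middle 186 mm and its top 205 mm above the bench. The front one of the pair of tabs that stand one behind the other at the right of the top. It slides back (+x of the locker).
- safety_fixed_tab (a point): Middle of the fixed tab of the safety catch, same shape, 32 mm behind the sliding tab at rest. The pair measures 40 mm over the outsides at rest and 24 mm when squeezed home.
- safety_catch (a joint): Travel of the safety catch, m: 0 shut, 0.016 squeezed home. About 4 N of friction; it stays where it is put. Blocked until the pedal has been down; while it is shut it blocks the bolt catch.
- bolt_tab (a point): Middle of the sliding tab of the bolt catch: an upright steel tab near the front of the locker's top, 8 mm thick (locker y), 20 mm wide (locker x), its middle 186 mm and top 205 mm above the bench. The left one of the pair of tabs that stand side by side. It slides to the right (-y of the locker).
- bolt_fixed_tab (a point): Middle of the fixed tab of the bolt catch, same shape, 32 mm to the right (-y) of the sliding tab at rest. The pair measures 40 mm over the outsides at rest and 24 mm when squeezed home.
- bolt_catch (a joint): Travel of the bolt catch, m: 0 shut, its hook in front of the gate's striker; 0.016 squeezed home, gate free. About 4 N of friction; it stays where it is put.
- gate_grip (a point): Point to grip on the gate's post: an upright round steel post 16 mm in diameter on top of the gate's free (right) end; this point is 203 mm above the bench, 20 mm below the post's top; below it the post is free down to about 157 mm. 150 mm from the hinge axis.
- gate_hinge (a point): Point on the gate's upright hinge axis at the left of the front, 203 mm above the bench.
- gate (a joint): Gate angle, rad: 0 shut, growing as the post swings out of the front towards -x of the locker and then round to the left (clockwise seen from above); stop at 1.48. A spring closes it (about 1 to 2 N at the post). A detent is felt from about 0.45 to 1.05 rad (up to about 4 N at the post in all); let go beyond it, the gate falls back onto the detent (about 0.9 rad).
- timer: White digital timer lying on the bench, 58 x 66 x 18 mm, bystander; origin centre of its underside.
- small_bottle: Small amber reagent bottle, diameter 44, 86 mm high, standing on the bench in front of the pedal, bystander; origin centre of its underside.
- mug: White mug, 78 x 110 x 97 mm, bystander; origin near the middle of its underside.
- beaker: Small glass beaker, diameter 58, 72 mm high, to the left of the locker, bystander; origin centre of its underside.

How it is judged:
On the way, in this order (a step that is already met when the one before it is completed fails the run):
1. the pedal has been pressed down to its stop, drawing the lock slide out (value of joint pedal above 0.185 rad and value of joint lock_slide above 0.015 m), for 0.1 s.
2. the safety catch is squeezed home (value of joint safety_catch above 0.013 m), for 0.1 s.
3. the bolt catch is squeezed home (value of joint bolt_catch above 0.013 m), for 0.1 s.
4. the gate is swung past its detent (value of joint gate above 1.12 rad), for 0.1 s.
At the end, for the whole second after the job is handed in: The gate stands at more than 1.22 rad (70 degrees; stop at 1.48), not swinging, with the fingers pressing on it with more than 0.4 N; both catches still home (over 12 of 16 mm) and the pedal up again (under 0.08 rad) (value of joint gate above 1.22 rad and velocity of joint gate between -0.1 and 0.1 rad/s and contact force between the fingers and gate above 0.4 N and value of joint each of safety_catch, bolt_catch above 0.012 m and value of joint pedal below 0.08 rad); the arm keeps its last pose, push and grip.
It fails at once if the timer is pushed more than 30 mm or tipped over (distance of timer from where it was at the start of the episode above 0.03 m or angle between timer's own z axis and vertical above 0.5 rad).
It fails at once if the small bottle is pushed more than 30 mm or tipped over (distance of small_bottle from where it was at the start of the episode above 0.03 m or angle between small_bottle's own z axis and vertical above 0.5 rad).
It fails at once if the mug is pushed more than 30 mm or tipped over (distance of mug from where it was at the start of the episode above 0.03 m or angle between mug's own z axis and vertical above 0.5 rad).
It fails at once if the beaker is pushed more than 30 mm or tipped over (distance of beaker from where it was at the start of the episode above 0.03 m or angle between beaker's own z axis and vertical above 0.5 rad).
It also fails if it takes over 67 s, if anything falls off the work surface, if the arm or the gripper's body presses on something with over 40 N, if the wrist force passes 120 N, or if a joint passes its speed limit or range.

## Working session

There is one attempt and no reset: what is moved stays moved. The work goes in short steps, Python scripts to look and compute and a tool call to move; the robot and the scene stay as the last step left them, time stands still between calls to the robot, and variables do not carry over. Pictures are saved under pics/ and viewed, at most 10 in all, crops included, and the job is handed in when it is done.

Besides the shell and the picture viewer there is one more tool, called as name(argument=value, ...) on one line, values as JSON. play_rows: Moves the arm, as the interface text tells. Its arguments: {"type":"object","properties":{"commands":{"type":"array"},"claw":{"type":"number"},"newtons":{"type":"number"}},"required":["commands"]}

```bash
ls; mkdir -p pics
python3 - <<'E'
from cell import robot
import cv2,numpy as np
np.set_printoptions(precision=4,suppress=True)
for n in("scene","top"):
    c=robot.read_camera(n); cv2.imwrite(f"pics/{n}0.png",c["image"]); print(n,c["fx"],c["fy"],c["cx"],c["cy"]);print(c["extrinsics"])
s=robot.read_state();print(s["time"],s["ee_pos"],s["tool_rot"],s["opening"])
E
```

```text
pics
scene 457.42295248042524 457.42295248042524 308.68562898020014 200.59404520033388
[[-0.4275 -0.5785  0.6946 -0.4501]
 [-0.9038  0.2575 -0.3418  0.5566]
 [ 0.0189 -0.7739 -0.633   1.0631]
 [ 0.      0.      0.      1.    ]]
top 490.15384511086677 490.15384511086677 316.1033967999893 191.0943649264905
[[ 0.0304 -0.8331  0.5524 -0.2157]
 [-0.9995 -0.025   0.0173  0.0435]
 [-0.0006 -0.5526 -0.8334  1.2619]
 [ 0.      0.      0.      1.    ]]
0.1 [ 0.1543 -0.6567  0.2415] [-0.0007  0.9933  0.1151 -0.0001] 0.08551378518329036
```

View pics/scene0.png

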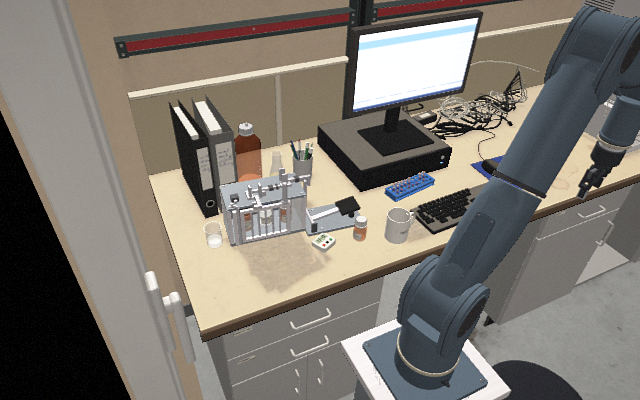

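View pics/top0.png

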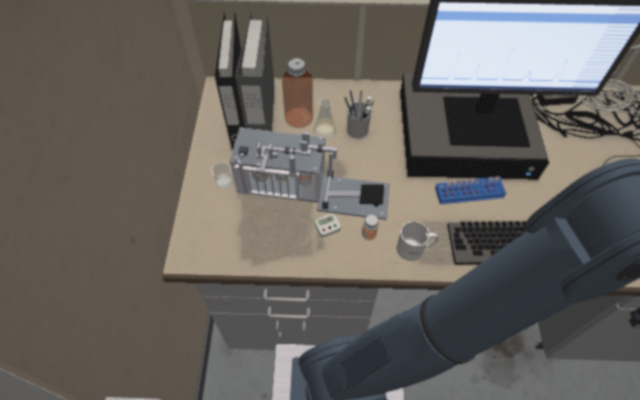

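The scene view shows the locker at about (262,210), the pedal pad at (347,205), the timer at (322,241), the bottle at (360,228) and the beaker at (214,235). In the top view the locker is at (280,165), the pad at (372,194) and the timer at (328,225). I'll enlarge both.

Run:
```python
import cv2,numpy as np
a=cv2.imread("pics/scene0.png")[160:260,200:375]; b=cv2.imread("pics/top0.png")[120:245,205:395]
cv2.imwrite("pics/c1.png",cv2.resize(a,None,fx=4.5,fy=4.5,interpolation=cv2.INTER_CUBIC))
cv2.imwrite("pics/c2.png",cv2.resize(b,None,fx=4.2,fy=4.2,interpolation=cv2.INTER_CUBIC))
```

```text
(no output)
```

View pics/c1.png

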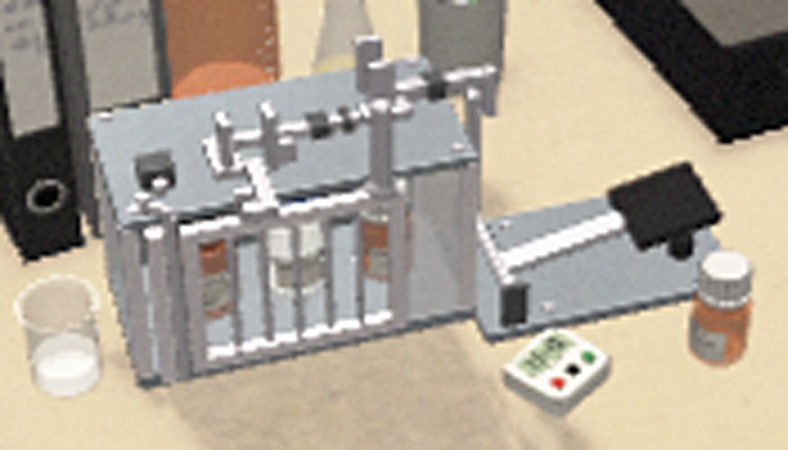

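View pics/c2.png

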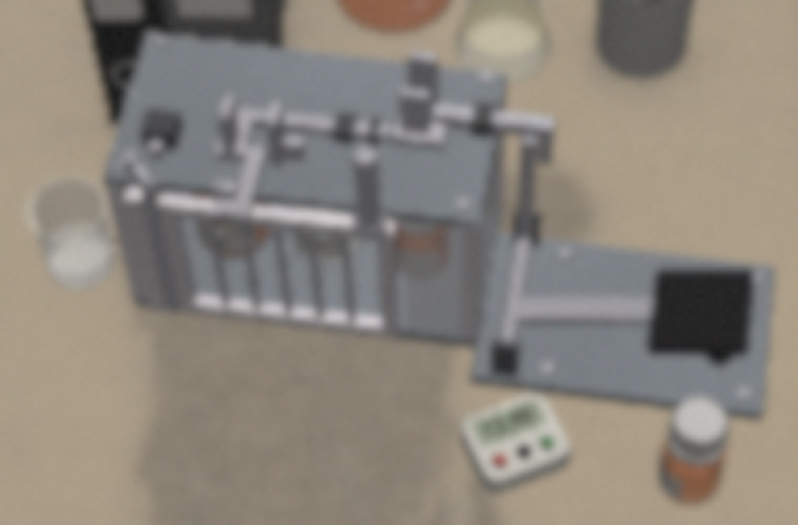

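The crops show the following. In c1, the gate post top is at (383,106), the bolt tab tops at (223,117) and (268,104), the safety pair at (369,40), and the roof corners at (92,118), (122,215) and (475,160). In c2, the post top is at (366,152), the bolt tabs at (228,97) and (273,99), the safety tabs at (422,56) rear and (416,91) front, and the pad centre at (700,311).

```bash
cat > h.py <<'E'
import numpy as np
np.set_printoptions(precision=4,suppress=True)
C={"scene":(457.423,308.686,200.594,np.array([[-0.4275,-0.5785,0.6946,-0.4501],[-0.9038,0.2575,-0.3418,0.5566],[0.0189,-0.7739,-0.633,1.0631]])),
"top":(490.154,316.103,191.094,np.array([[0.0304,-0.8331,0.5524,-0.2157],[-0.9995,-0.025,0.0173,0.0435],[-0.0006,-0.5526,-0.8334,1.2619]]))}
def onz(n,uv,z):
    f,cx,cy,E=C[n] if isinstance(n,str) else n
    d=E[:3,:3]@[(uv[0]-cx)/f,(uv[1]-cy)/f,1]; o=E[:3,3]; return o+d*(z-o[2])/d[2]
E
python3 - <<'E'
from h import *
S=lambda u,v:(200+u/4.5-.4,160+v/4.5-.4)
T=lambda u,v:(205+u/4.2-.4,120+v/4.2-.4)
for nm,z,s,t in [("roof BL",.158,(92,118),(150,35)),("roof FL",.158,(122,217),(108,180)),("roof FR",.158,(475,160),(492,212)),("roof BR",.158,(420,62),(505,76)),
 ("post top",.223,(383,106),(366,152)),("bolt sl",.205,(223,117),(228,97)),("bolt fx",.205,(268,104),(273,99)),
 ("saf rear",.205,(369,40),(422,56)),("saf front",.205,None,(416,91)),("pad",.068,(665,205),(700,311)),
 ("timer",.018,(557,362),(515,430)),("bottle cap",.086,(725,262),(700,410)),("beaker bot",0.0,(65,378),(80,268))]:
    print(nm,onz("scene",S(*s),z) if s else "",onz("top",T(*t),z) if t else "")
E
```

```text
roof BL [0.7279 0.2977 0.158 ] [0.7331 0.2971 0.158 ]
roof FL [0.6133 0.3113 0.158 ] [0.6053 0.3104 0.158 ]
roof FR [0.5723 0.0665 0.158 ] [0.5866 0.0529 0.158 ]
roof BR [0.6955 0.0545 0.158 ] [0.7033 0.0467 0.158 ]
post top [0.577  0.1338 0.223 ] [0.5841 0.1335 0.223 ]
bolt sl [0.6318 0.2294 0.205 ] [0.6408 0.2287 0.205 ]
bolt fx [0.6332 0.1962 0.205 ] [0.64   0.1989 0.205 ]
saf rear [0.6755 0.1032 0.205 ] [0.6798 0.1023 0.205 ]
saf front  [0.6496 0.105  0.205 ]
pad [ 0.5661 -0.0906  0.068 ] [ 0.5715 -0.0926  0.068 ]
timer [0.4931 0.0355 0.018 ] [0.5015 0.0336 0.018 ]
bottle cap [ 0.474  -0.0872  0.086 ] [ 0.4812 -0.088   0.086 ]
beaker bot [0.6414 0.361  0.    ] [ 0.6408  0.3591 -0.    ]
```

play_rows(commands=[[2.67, -2.28, 0, 0, 0, 0], [2.67, -2.28, 0, 0, 0, 0], [2.67, -2.28, 0, 0, 0, 0], [2.67, -2.28, 0, 0, 0, 0], [2.67, -2.28, 0, 0, 0, 0]], claw=0, newtons=30)

```text
time: 0.6
ee_pos: [0.2588, -0.5142, 0.242]
tool_rot: [-0.0, 0.993, 0.115, -0.0]
ft_force: [-0.8, -0.0, 1.0]
opening: 0.0124
gripper_force: 0.0
```

play_rows(commands=[[2.67, -2.28, 0, 0, 0, 0], [2.67, -2.28, 0, 0, 0, 0], [2.67, -2.28, 0, 0, 0, 0], [2.67, -2.28, 0, 0, 0, 0], [2.67, -2.28, 0, 0, 0, 0]])

```text
time: 1.1
ee_pos: [0.3627, -0.3727, 0.2421]
tool_rot: [-0.0, 0.993, 0.115, -0.0]
ft_force: [1.4, -0.6, 0.2]
opening: 0.0001
gripper_force: 0.0
```

play_rows(commands=[[2.67, -2.28, 0, 0, 0, 0], [2.67, -2.28, 0, 0, 0, 0], [2.67, -2.28, 0, 0, 0, 0], [2.67, -2.28, 0, 0, 0, 0], [2.67, -2.28, 0, 0, 0, 0]])

```text
time: 1.6
ee_pos: [0.4666, -0.2312, 0.2421]
tool_rot: [-0.0, 0.993, 0.115, -0.0]
ft_force: [1.0, -0.1, -0.1]
opening: -0.0001
gripper_force: 0.0
```

play_rows(commands=[[2.67, -2.28, 0, 0, 0, 0], [2.67, -2.28, 0, 0, 0, 0], [2.67, -2.28, 0, 0, 0, 0], [2.67, -2.28, 0, 0, 0, 0], [2.67, -2.28, 0, 0, 0, 0]])

```text
time: 2.1
ee_pos: [0.5704, -0.0898, 0.242]
tool_rot: [-0.0, 0.993, 0.115, -0.0]
ft_force: [-0.0, -0.2, -0.1]
opening: -0.0003
gripper_force: 0.0
```

play_rows(commands=[[0, 0, 0, 0, 0, -0.123], [0, 0, 0, 0, 0, -0.123], [0, 0, 0, 0, 0, -0.123], [0, 0, 0, 0, 0, -0.123], [0, 0, 0, 0, 0, -0.123]])

```text
time: 2.6
ee_pos: [0.5697, -0.091, 0.2419]
tool_rot: [-0.0, 0.911, 0.413, -0.0]
ft_force: [0.0, -0.2, -0.1]
opening: 0.0001
gripper_force: 0.0
```

play_rows(commands=[[0, 0, 0, 0, 0, -0.123], [0, 0, 0, 0, 0, -0.123], [0, 0, 0, 0, 0, -0.123], [0, 0, 0, 0, 0, -0.123], [0, 0, 0, 0, 0, -0.123]])

```text
time: 3.1
ee_pos: [0.5697, -0.0911, 0.242]
tool_rot: [-0.0, 0.743, 0.669, -0.0]
ft_force: [-0.8, -0.5, 0.4]
opening: -0.0001
gripper_force: 0.0
```

```bash
cat > look.py <<'E'
import sys,cv2
from cell import robot
from h import *
from scipy.spatial.transform import Rotation as R
def st():
    s=robot.read_state();q=np.array(s["tool_rot"]);M=R.from_quat(q[[1,2,3,0]]).as_matrix()
    print("t",s["time"],"tcp",np.array(s["ee_pos"]),"F",np.array(s["ft_force"]),"op",s["opening"],"j",np.array(s["joint_positions"]));print(M)
    return s,M
def cam(n="wrist"):
    c=robot.read_camera(n);return c["image"],(c["fx"],c["cx"],c["cy"],np.array(c["extrinsics"]))
E
python3 - <<'E'
from look import *
st();im,c=cam();cv2.imwrite("pics/w1.png",im);print(c)
import pickle;pickle.dump(c,open("w1.pkl","wb"))
E
```

```text
t 3.1 tcp [ 0.5697 -0.0911  0.242 ] F [-0.756  -0.5378  0.4211] op -0.00012416155721097394 j [ 0.3627  0.4515 -0.4275  1.6937  0.2108  1.0429 -0.2388]
[[ 0.1048  0.9945 -0.0007]
 [ 0.9945 -0.1048  0.0001]
 [-0.     -0.0008 -1.    ]]
(308.1884082726972, 319.24976199308867, 204.36059841493707, array([[ 0.9945, -0.1   , -0.0323,  0.5782],
       [-0.1051, -0.9506, -0.292 , -0.0158],
       [-0.0015,  0.2938, -0.9559,  0.3743],
       [ 0.    ,  0.    ,  0.    ,  1.    ]]))
```

View pics/w1.png

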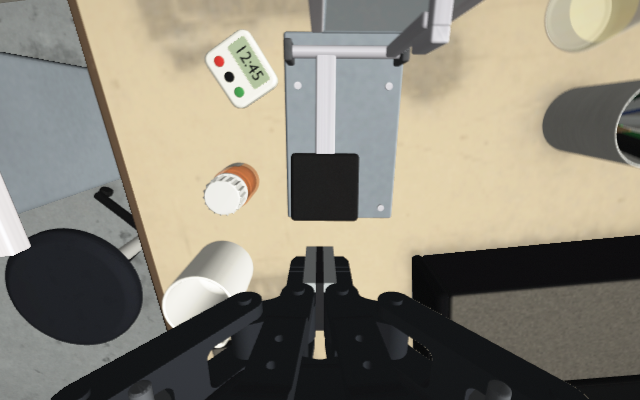

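The wrist view shows the pad centred at (325,187), upright in the image, so the tool is aligned with the locker. The bottle cap is at (226,195) and the mug at (205,285).

Run:
```python
from h import *
import pickle;c=pickle.load(open("w1.pkl","rb"))
for n,p,z in [("pad",(325,187),.068),("padTL",(291,153),.071),("padBR",(358,220),.065),("plateL",(286,35),.006),("plateL2",(288,216),.006),("plateR",(408,35),.006),("plateR2",(390,216),.006),("cap",(226,195),.086),("rim mug",(196,300),.097)]:print(n,onz(c,p,z))
```

```text
pad [ 0.5756 -0.0915  0.068 ]
padTL [ 0.5459 -0.0532  0.071 ]
padBR [ 0.607  -0.1319  0.065 ]
plateL [0.5503 0.0639 0.006 ]
plateL2 [ 0.5248 -0.1395  0.006 ]
plateR [0.68   0.0502 0.006 ]
plateR2 [ 0.6531 -0.1529  0.006 ]
cap [ 0.4795 -0.0849  0.086 ]
rim mug [ 0.4303 -0.1906  0.097 ]
```

play_rows(commands=[[0, 0.6, 3.06, 0, 0, 0], [0, 0, 3.06, 0, 0, 0], [0, 0, 3.06, 0, 0, 0], [0, 0, 3.06, 0, 0, 0], [0, 0, 3.06, 0, 0, 0]])

```text
time: 3.65
ee_pos: [0.5757, -0.0918, 0.088]
tool_rot: [-0.0, 0.746, 0.666, -0.0]
ft_force: [-0.2, 0.5, -0.0]
opening: 0.0003
gripper_force: 0.0
```

play_rows(commands=[[0, 0, 0.6, 0, 0, 0], [0, 0, 0.6, 0, 0, 0], [0, 0, 0.6, 0, 0, 0], [0, 0, 0.6, 0, 0, 0], [0, 0, 0.6, 0, 0, 0]])

```text
time: 4.15
ee_pos: [0.5767, -0.0928, 0.0607]
tool_rot: [0.001, 0.745, 0.667, 0.0]
ft_force: [-2.5, -3.3, 6.1]
opening: -0.0004
gripper_force: 3.2
```

play_rows(commands=[[0, 0, 0.2, 0, 0, 0], [0, 0, 0.2, 0, 0, 0], [0, 0, 0.1, 0, 0, 0], [0, 0, 0, 0, 0, 0], [0, 0, 0, 0, 0, 0]])

```text
time: 4.65
ee_pos: [0.5768, -0.093, 0.0559]
tool_rot: [0.001, 0.745, 0.667, 0.0]
ft_force: [-2.0, -2.8, 5.4]
opening: -0.0
gripper_force: 2.6
```

play_rows(commands=[[0, 0, 0.2, 0, 0, 0], [0, 0, 0.2, 0, 0, 0], [0, 0, 0.1, 0, 0, 0], [0, 0, 0.1, 0, 0, 0], [0, 0, 0, 0, 0, 0]])

```text
time: 5.15
ee_pos: [0.5769, -0.0933, 0.0512]
tool_rot: [0.002, 0.746, 0.666, 0.0]
ft_force: [-5.9, -4.3, 22.0]
opening: 0.0002
gripper_force: 11.0
```

play_rows(commands=[[0, 0, 0, 0, 0, 0], [0, 0, -1.0, 0, 0, 0], [0, 0, -2.0, 0, 0, 0], [0, 0, -4, 0, 0, 0], [0, 0, -4, 0, 0, 0]])

```text
time: 5.65
ee_pos: [0.5762, -0.0915, 0.1604]
tool_rot: [0.0, 0.745, 0.667, 0.0]
ft_force: [0.7, -1.1, 0.2]
opening: 0.0001
gripper_force: 0.0
```

play_rows(commands=[[0, 0, -4, 0, 0, 0], [0, 0, -3, 0, 0, 0], [0, 0, -3, 0, 0, 0], [2, 1, 0, 0, 0, 0], [2, 1, 0, 0, 0, 0]], claw=8.5)

```text
time: 6.15
ee_pos: [0.6013, -0.0544, 0.2611]
tool_rot: [0.002, 0.746, 0.666, 0.002]
ft_force: [-0.0, -0.1, -0.9]
opening: 0.0725
gripper_force: 0.0
```

play_rows(commands=[[2.5, 1, 0, 0, 0, 0], [2.5, 1, 0, 0, 0, 0], [2.5, 1, 0, 0, 0, 0], [0, 0, 0, 0, 0, 0], [0, 0, 0, 0, 0, 0]])

```text
time: 6.65
ee_pos: [0.6385, 0.0177, 0.2591]
tool_rot: [0.0, 0.745, 0.668, 0.001]
ft_force: [-0.3, -0.4, 1.2]
opening: 0.0849
gripper_force: 0.0
```

Run:
```python
from look import *
st();im,c=cam();cv2.imwrite("pics/w2.png",im);print(c)
import pickle;pickle.dump(c,open("w2.pkl","wb"))
```

```text
t 6.65 tcp [0.6385 0.0177 0.2591] F [-0.3385 -0.3583  1.2141] op 0.08494729614843331 j [ 0.1609  0.5298 -0.4323  1.5067  0.2337  1.155  -0.4226]
[[ 0.1088  0.9941  0.0014]
 [ 0.9941 -0.1088  0.0002]
 [ 0.0003  0.0014 -1.    ]]
(308.1884082726972, 319.24976199308867, 204.36059841493707, array([[ 0.994 , -0.1045, -0.0314,  0.647 ],
       [-0.1091, -0.9502, -0.2918,  0.093 ],
       [ 0.0006,  0.2935, -0.956 ,  0.3914],
       [ 0.    ,  0.    ,  0.    ,  1.    ]]))
```

View pics/w2.png

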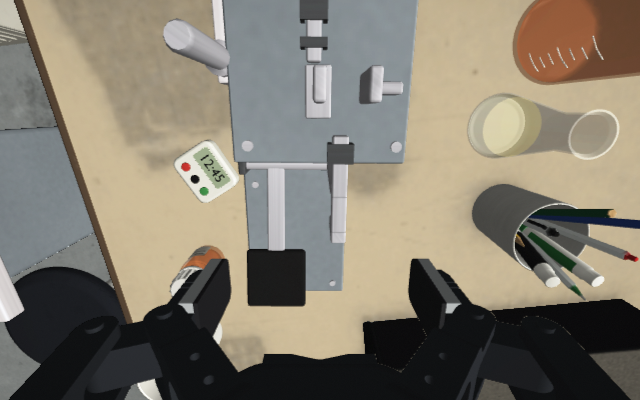

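The safety pair's top faces are at about (319,84) sliding and (376,84) fixed. The post top is at (186,36), the lock slide is drawn out and the pad is up again.

Run:
```python
from look import *
import pickle;c=pickle.load(open("w2.pkl","rb"));im=cv2.imread("pics/w2.png")
for n,p,z in [("sl",(320,84),.205),("slTL",(314,67),.205),("slBR",(326,102),.205),("fx",(376.5,84),.205),("post",(184,36),.223),("FRcorner",(235,160),.158),("BR",(403,162),.158),("plateL",(246,163),.006)]:print(n,onz(c,p,z))
print(cv2.cvtColor(im,cv2.COLOR_BGR2GRAY)[84,300:410])
```

```text
sl [0.6491 0.1068 0.205 ]
slTL [0.6467 0.116  0.205 ]
slBR [0.6515 0.0968 0.205 ]
fx [0.6808 0.1033 0.205 ]
post [0.5851 0.1345 0.223 ]
FRcorner [0.5797 0.0638 0.158 ]
BR [0.7063 0.0483 0.158 ]
plateL [0.5488 0.0395 0.006 ]
[137 137 137 137 127 102 153 196 194 194 195 196 175  93 129 168 195 196
 198 201 203 207 212 217 225 225 208 206 207 213 216 162 138 139 139 140
 140 140 140 140 140 140 140 140 141 140 140 140 140 141 141 142 141 142
 142 141 142 142 141 125  66  67  67  67  67  67  67  67  68  76  99 136
 173 195 192 190 188 191 195 200 207 219 218 188 196 196 196 196 196 196
 196 196 195 194 194 193 193 194 193 193 194 200 204 169 144 144 143 142
 143 151]
```

play_rows(commands=[[3, 0.8, 0, 0, 0, 0], [3, 0.8, 0, 0, 0, 0], [3, 0.9, 0, 0, 0, 0], [0, 0, 1.5, 0, 0, 0], [0, 0, 1.5, 0, 0, 0]])

```text
time: 7.2
ee_pos: [0.6733, 0.1038, 0.2286]
tool_rot: [0.0, 0.745, 0.667, 0.001]
ft_force: [-0.2, -0.5, -0.5]
opening: 0.0849
gripper_force: 0.0
```

play_rows(commands=[[0, 0, 1.5, 0, 0, 0], [0, 0, 1.5, 0, 0, 0], [0, 0, 1.2, 0, 0, 0], [0, 0, 0, 0, 0, 0], [0, 0, 0, 0, 0, 0]])

```text
time: 7.7
ee_pos: [0.6731, 0.1033, 0.1868]
tool_rot: [0.0, 0.745, 0.667, 0.0]
ft_force: [-0.1, -0.2, -0.7]
opening: 0.0852
gripper_force: 0.0
```

play_rows(commands=[[0, 0, 0, 0, 0, 0], [0, 0, 0, 0, 0, 0], [0, 0, 0, 0, 0, 0], [0, 0, 0, 0, 0, 0], [0, 0, 0, 0, 0, 0]], claw=2.0, newtons=30)

```text
time: 8.2
ee_pos: [0.6727, 0.1042, 0.1873]
tool_rot: [0.0, 0.745, 0.667, 0.0]
ft_force: [-4.8, 0.2, 7.3]
opening: 0.0228
gripper_force: 33.9
```

play_rows(commands=[[0, 0, 0, 0, 0, 0], [0, 0, 0, 0, 0, 0], [0, 0, 0, 0, 0, 0], [0, 0, 0, 0, 0, 0], [0, 0, 0, 0, 0, 0]])

```text
time: 8.7
ee_pos: [0.6727, 0.1042, 0.1873]
tool_rot: [-0.0, 0.745, 0.667, 0.0]
ft_force: [-4.5, -0.7, 6.7]
opening: 0.0226
gripper_force: 33.9
```

The safety catch reads home at 22.7 mm opening under 34 N. Next I release, rise and look at the bolt pair.

play_rows(commands=[[0, 0, 0, 0, 0, 0], [0, 0, 0, 0, 0, 0], [0, 0, 0, 0, 0, 0], [0, 0, 0, 0, 0, 0], [0, 0, -1.5, 0, 0, 0]], claw=8.5)

```text
time: 9.2
ee_pos: [0.6721, 0.1033, 0.1994]
tool_rot: [-0.001, 0.745, 0.667, -0.002]
ft_force: [-0.1, -0.3, 0.2]
opening: 0.0848
gripper_force: 0.0
```

play_rows(commands=[[0, 0, -2, 0, 0, 0], [0, 0, -2, 0, 0, 0], [0, 0, -2, 0, 0, 0], [1.5, -2, 0, 0, 0, 0], [0, 0, 0, 0, 0, 0]])

```text
time: 9.7
ee_pos: [0.6532, 0.124, 0.2624]
tool_rot: [-0.001, 0.744, 0.668, 0.001]
ft_force: [-0.5, 0.4, -0.1]
opening: 0.0848
gripper_force: 0.0
```

Run:
```python
from look import *
st();im,c=cam();cv2.imwrite("pics/w3.png",im)
import pickle;pickle.dump(c,open("w3.pkl","wb"))
```

```text
t 9.7 tcp [0.6532 0.124  0.2624] F [-0.5219  0.3909 -0.1033] op 0.08480636194016913 j [-0.0062  0.5688 -0.4348  1.4268  0.2441  1.1984 -0.576 ]
[[ 0.1065  0.9943  0.0005]
 [ 0.9943 -0.1065  0.0022]
 [ 0.0022  0.0003 -1.    ]]
```

View pics/w3.png

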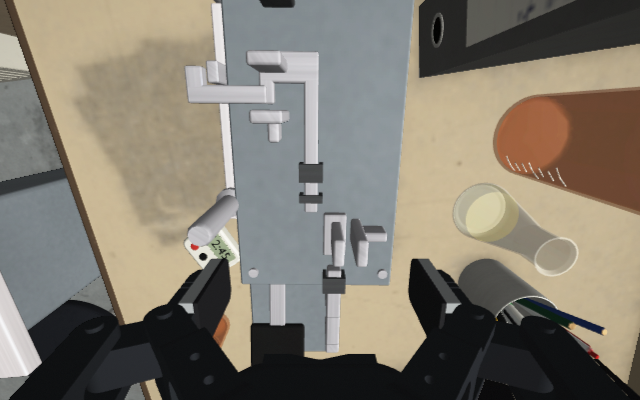

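The bolt tab tops are at about (265,57) sliding and (266,117) fixed, and the post top is at (200,235). The safety pair is now close together, around (338,235) and (362,240).

Run:
```python
from look import *
import pickle;c=pickle.load(open("w3.pkl","rb"))
for n,p,z in [("sl",(265,57),.205),("fx",(266,117),.205),("fxL",(250,117),.205),("fxR",(282,117),.205),("post",(200,235),.223),("saf s",(338,255),.205),("saf f",(362,255),.205)]:print(n,onz(c,p,z))
```

```text
sl [0.6344 0.2309 0.205 ]
fx [0.6298 0.1987 0.205 ]
fxL [0.6204 0.1997 0.205 ]
fxR [0.6393 0.1977 0.205 ]
post [0.5827 0.1355 0.223 ]
saf s [0.6642 0.1045 0.205 ]
saf f [0.6804 0.1028 0.205 ]
```

play_rows(commands=[[0, 0, 0, 0, 0, 0.143], [0, 0, 0, 0, 0, 0.143], [0, 0, 0, 0, 0, 0.143], [0, 0, 0, 0, 0, 0.143], [0, 0, 0, 0, 0, 0.143]])

```text
time: 10.25
ee_pos: [0.6551, 0.1202, 0.2608]
tool_rot: [0.0, 0.932, 0.361, -0.0]
ft_force: [-0.2, 0.7, 0.1]
opening: 0.0851
gripper_force: 0.0
```

play_rows(commands=[[0, 0, 0, 0, 0, 0.143], [0, 0, 0, 0, 0, 0.143], [0, 0, 0, 0, 0, 0.143], [0, 0, 0, 0, 0, 0.143], [0, 0, 0, 0, 0, 0.143]])

```text
time: 10.75
ee_pos: [0.6551, 0.1203, 0.2609]
tool_rot: [0.0, 1.0, 0.012, -0.0]
ft_force: [-0.9, -0.2, 0.8]
opening: 0.0848
gripper_force: 0.0
```

play_rows(commands=[[0, 0, 0, 0, 0, 0.143], [-1, -2.6, 0, 0, 0, 0], [-1, -2.7, 0, 0, 0, 0], [-1.1, -2.7, 0, 0, 0, 0], [0, 0, 0, 0, 0, 0]])

```text
time: 11.25
ee_pos: [0.6314, 0.2092, 0.2608]
tool_rot: [-0.001, 0.999, -0.053, -0.001]
ft_force: [-0.6, -0.3, -0.4]
opening: 0.0851
gripper_force: 0.0
```

Run:
```python
from look import *
s,M=st();print("tool shift cm",100*M.T@(np.array([.631,.2067,.187])-s["ee_pos"]))
```

```text
t 11.25 tcp [0.6314 0.2092 0.2608] F [-0.5989 -0.3167 -0.3822] op 0.08509369192161328 j [-0.3663  0.5468 -0.0385  1.4368  0.0186  1.1587 -2.0834]
[[ 0.9944 -0.1058 -0.0014]
 [-0.1058 -0.9944  0.0026]
 [-0.0016 -0.0025 -1.    ]]
tool shift cm [-0.0043  0.2683  7.3782]
```

play_rows(commands=[[0, 0, 1.5, 0, 0, 0], [0, 0, 1.5, 0, 0, 0], [0, 0, 0, 0, 0, 0], [0, 0, 0, 0, 0, 0], [0, 0, 0, 0, 0, 0]])

```text
time: 11.75
ee_pos: [0.6335, 0.2036, 0.2321]
tool_rot: [-0.0, 0.998, -0.056, 0.001]
ft_force: [0.5, 0.3, 0.4]
opening: 0.085
gripper_force: 0.0
```

play_rows(commands=[[-0.25, -0.3, 0.9, 0, 0, 0], [0, 0, 1.2, 0, 0, 0], [0, 0, 1.2, 0, 0, 0], [0, 0, 1.2, 0, 0, 0], [0, 0, 0, 0, 0, 0]])

```text
time: 12.25
ee_pos: [0.6296, 0.2067, 0.1837]
tool_rot: [0.001, 0.998, -0.056, -0.002]
ft_force: [-0.6, 0.4, -0.1]
opening: 0.0852
gripper_force: 0.0
```

play_rows(commands=[[0, 0, 0, 0, 0, 0], [0, 0, 0, 0, 0, 0], [0, 0, 0, 0, 0, 0], [0, 0, 0, 0, 0, 0], [0, 0, 0, 0, 0, 0]], claw=2.0)

```text
time: 12.75
ee_pos: [0.6311, 0.2059, 0.1879]
tool_rot: [0.0, 0.998, -0.057, 0.001]
ft_force: [-3.8, -3.0, 10.7]
opening: 0.0227
gripper_force: 35.9
```

play_rows(commands=[[0, 0, 0, 0, 0, 0], [0, 0, 0, 0, 0, 0], [0, 0, 0, 0, 0, 0], [0, 0, 0, 0, 0, 0], [0, 0, 0, 0, 0, 0]])

```text
time: 13.25
ee_pos: [0.6311, 0.2059, 0.188]
tool_rot: [0.0, 0.998, -0.057, 0.001]
ft_force: [-3.5, -3.6, 10.2]
opening: 0.0226
gripper_force: 35.9
```

play_rows(commands=[[0, 0, 0, 0, 0, 0], [0, 0, 0, 0, 0, 0], [0, 0, 0, 0, 0, 0], [0, 0, -1.5, 0, 0, 0], [0, 0, -2, 0, 0, 0]], claw=8.5)

```text
time: 13.75
ee_pos: [0.63, 0.207, 0.2204]
tool_rot: [0.001, 0.998, -0.056, -0.001]
ft_force: [-0.0, 0.5, 0.2]
opening: 0.0852
gripper_force: 0.0
```

play_rows(commands=[[0, 0, -2, 0, 0, 0], [0, 0, -2, 0, 0, 0], [-1.3, 2.6, 0, 0, 0, 0], [-1.3, 2.5, 0, 0, 0, 0], [-1.3, 2.5, 0, 0, 0, 0]])

```text
time: 14.25
ee_pos: [0.5828, 0.1352, 0.2611]
tool_rot: [0.0, 0.998, -0.056, -0.0]
ft_force: [0.6, -0.4, -0.0]
opening: 0.0851
gripper_force: 0.0
```

play_rows(commands=[[0, 0, 0, 0, 0, -0.143], [0, 0, 0, 0, 0, -0.143], [0, 0, 0, 0, 0, -0.143], [0, 0, 0, 0, 0, -0.143], [0, 0, 0, 0, 0, -0.143]], claw=5)

```text
time: 14.75
ee_pos: [0.5834, 0.1359, 0.2612]
tool_rot: [0.0, 0.954, 0.3, -0.0]
ft_force: [0.1, 0.2, -0.3]
opening: 0.0499
gripper_force: 0.0
```

play_rows(commands=[[0, 0, 0, 0, 0, -0.143], [0, 0, 0, 0, 0, -0.143], [0, 0, 0, 0, 0, -0.143], [0, 0, 0, 0, 0, -0.143], [0, 0, 0, 0, 0, -0.143]])

```text
time: 15.25
ee_pos: [0.5835, 0.1359, 0.2612]
tool_rot: [-0.0, 0.789, 0.615, -0.0]
ft_force: [-0.0, -0.4, -0.4]
opening: 0.0501
gripper_force: 0.0
```

play_rows(commands=[[0, 0, 0, 0, 0, -0.143], [0, 0, 0, 0, 0, 0], [0, 0, 0, 0, 0, 0], [0, 0, 0, 0, 0, 0], [0, 0, 0, 0, 0, 0]])

```text
time: 15.75
ee_pos: [0.5834, 0.136, 0.2613]
tool_rot: [0.0, 0.746, 0.666, -0.0]
ft_force: [-0.1, 0.9, 0.2]
opening: 0.0505
gripper_force: 0.0
```

Run:
```python
from look import *
s,M=st();print("tool shift cm",100*M.T@(np.array([.584,.1345,.192])-s["ee_pos"]))
```

```text
t 15.75 tcp [0.5834 0.136  0.2613] F [-0.0607  0.9085  0.1679] op 0.05046197826475869 j [-0.0304  0.4674 -0.4279  1.609   0.2103  1.1111 -0.6235]
[[ 0.1117  0.9937 -0.    ]
 [ 0.9937 -0.1117 -0.0001]
 [-0.0002 -0.     -1.    ]]
tool shift cm [-0.1457  0.0745  6.9298]
```

play_rows(commands=[[-0.1, 0.1, 1.5, 0, 0, 0], [0, 0, 1.5, 0, 0, 0], [0, 0, 1.5, 0, 0, 0], [0, 0, 1.5, 0, 0, 0], [0, 0, 0.9, 0, 0, 0]])

```text
time: 16.25
ee_pos: [0.584, 0.1348, 0.1912]
tool_rot: [-0.0, 0.745, 0.667, -0.001]
ft_force: [0.0, 0.0, -0.1]
opening: 0.0502
gripper_force: 0.0
```

play_rows(commands=[[0, 0, 0, 0, 0, 0], [0, 0, 0, 0, 0, 0], [0, 0, 0, 0, 0, 0], [0, 0, 0, 0, 0, 0], [0, 0, 0, 0, 0, 0]], claw=0.8, newtons=25)

```text
time: 16.75
ee_pos: [0.5832, 0.1351, 0.1929]
tool_rot: [-0.0, 0.745, 0.667, -0.001]
ft_force: [-5.6, -0.7, 1.7]
opening: 0.0151
gripper_force: 24.5
```

Run:
```python
from look import *
s,M=st()
p=np.array(s["ee_pos"]);ps=-.113
h=p+.15*np.array([-np.sin(ps),np.cos(ps),0]);print("hinge",h)
# arc rows: tool turns +a about z each row; displacement in the tool frame is the chord
for a in (.04,.06):
    th=np.array([0,a]);q=h[:2,None]+.15*np.array([np.sin(ps-th),-np.cos(ps-th)])
    d=np.r_[q[:,1]-q[:,0],0];print(a,"chord in tool cm",100*M.T@d)
```

```text
t 16.75 tcp [0.5832 0.1351 0.1929] F [-5.5816 -0.6565  1.7232] op 0.015122785985097184 j [-0.0406  0.5302 -0.4125  1.702   0.249   0.9631 -0.6561]
[[ 0.1098  0.994  -0.0016]
 [ 0.994  -0.1098 -0.0002]
 [-0.0004 -0.0015 -1.    ]]
hinge [0.6001 0.2841 0.1929]
0.04 chord in tool cm [ 0.0138 -0.5998  0.0009]
0.06 chord in tool cm [ 0.0297 -0.8994  0.0014]
```

play_rows(commands=[[0.027, -0.9, 0, 0, 0, 0.06], [0.027, -0.9, 0, 0, 0, 0.06], [0.027, -0.9, 0, 0, 0, 0.06], [0.027, -0.9, 0, 0, 0, 0.06], [0.027, -0.9, 0, 0, 0, 0.06]])

```text
time: 17.25
ee_pos: [0.5408, 0.146, 0.1929]
tool_rot: [0.0, 0.837, 0.547, 0.0]
ft_force: [-0.6, -1.2, -2.1]
opening: 0.0154
gripper_force: 24.5
```

play_rows(commands=[[0.027, -0.9, 0, 0, 0, 0.06], [0.027, -0.9, 0, 0, 0, 0.06], [0.027, -0.9, 0, 0, 0, 0.06], [0.027, -0.9, 0, 0, 0, 0.06], [0.027, -0.9, 0, 0, 0, 0.06]])

```text
time: 17.75
ee_pos: [0.5028, 0.1693, 0.1929]
tool_rot: [0.001, 0.91, 0.416, -0.0]
ft_force: [0.6, -4.9, -1.8]
opening: 0.0153
gripper_force: 24.6
```

```bash
cat > gate.py <<'E'
from look import *
s,M=st();d=np.array([.6001,.2841])-np.array(s["ee_pos"])[:2]
print("r",np.hypot(*d),"gate",np.arctan2(d[0],d[1])-.113,"tool yaw turn",np.arctan2(M[1,0],M[0,0])-1.461)
E
python3 gate.py
```

```text
t 17.75 tcp [0.5028 0.1693 0.1929] F [ 0.6391 -4.9222 -1.8243] op 0.015271995768309789 j [-0.2264  0.4227 -0.2668  1.879   0.1452  0.8586 -1.2795]
[[ 0.6545  0.7561  0.0004]
 [ 0.7561 -0.6545 -0.0013]
 [-0.0007  0.0011 -1.    ]]
r 0.15050662474046173 gate 0.5902539649638912 tool yaw turn -0.6036735101010069
```

play_rows(commands=[[0.027, -0.9, 0, 0, 0, 0.06], [0.027, -0.9, 0, 0, 0, 0.06], [0.027, -0.9, 0, 0, 0, 0.06], [0.027, -0.9, 0, 0, 0, 0.06], [0.027, -0.9, 0, 0, 0, 0.06]])

```text
time: 18.25
ee_pos: [0.4729, 0.2032, 0.1929]
tool_rot: [0.001, 0.961, 0.275, -0.001]
ft_force: [-4.1, -4.0, 1.2]
opening: 0.0153
gripper_force: 24.8
```

play_rows(commands=[[0.027, -0.9, 0, 0, 0, 0.06], [0.027, -0.9, 0, 0, 0, 0.06], [0.027, -0.9, 0, 0, 0, 0.06], [0.027, -0.9, 0, 0, 0, 0.06], [0.027, -0.9, 0, 0, 0, 0.06]])

```text
time: 18.75
ee_pos: [0.4546, 0.2448, 0.1929]
tool_rot: [0.001, 0.992, 0.129, -0.001]
ft_force: [-5.0, -3.4, 2.3]
opening: 0.0153
gripper_force: 24.9
```

play_rows(commands=[[0.027, -0.9, 0, 0, 0, 0.06], [0.027, -0.9, 0, 0, 0, 0.06], [0.027, -0.9, 0, 0, 0, 0.06], [0, 0, 0, 0, 0, 0], [0, 0, 0, 0, 0, 0]])

```text
time: 19.25
ee_pos: [0.4499, 0.2717, 0.1929]
tool_rot: [0.0, 0.999, 0.041, -0.001]
ft_force: [-6.7, -3.9, 5.5]
opening: 0.015
gripper_force: 25.1
```

play_rows(commands=[[0, 0, 0, 0, 0, 0], [0, 0, 0, 0, 0, 0], [0, 0, 0, 0, 0, 0], [0, 0, 0, 0, 0, 0], [0, 0, 0, 0, 0, 0]])

```text
time: 19.75
ee_pos: [0.4499, 0.2713, 0.1929]
tool_rot: [0.0, 0.999, 0.041, -0.001]
ft_force: [-6.5, -2.4, 4.8]
opening: 0.0151
gripper_force: 25.1
```

```bash
python3 gate.py
python3 - <<'E'
from look import *
im,c=cam("scene");cv2.imwrite("pics/s2.png",cv2.resize(im[150:270,180:380],None,fx=4,fy=4,interpolation=cv2.INTER_CUBIC))
E
```

```text
t 19.75 tcp [0.4499 0.2713 0.1929] F [-6.5482 -2.4215  4.7977] op 0.015141243042068948 j [-0.5756  0.4096 -0.0791  1.8944  0.0415  0.8412 -2.165 ]
[[ 0.9967  0.0817 -0.0019]
 [ 0.0816 -0.9967 -0.0008]
 [-0.002   0.0006 -1.    ]]
r 0.15071619290037985 gate 1.3730813744789152 tool yaw turn -1.3792590519569796
```

View pics/s2.png

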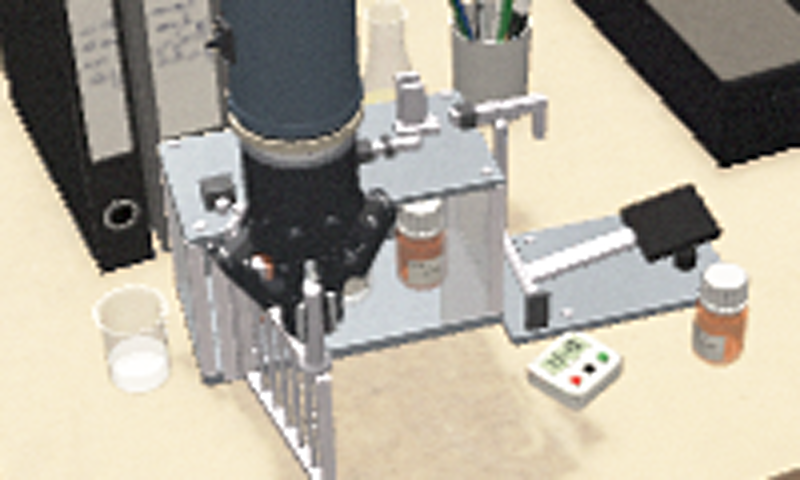

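The gate stands wide open with its post at (315,290) held in the fingers. The pedal is up, and the beaker, timer and bottle are where they were. I'm handing the job in.

```bash
python3 -c "
from cell import robot
print(robot.finish_job())"
```

```text
the job is handed in; nothing more can be done
None
```

I handed the job in at about 20 s: pedal pressed and released, both catches squeezed home, and the gate held in the fingers at about 1.37 rad. The judge gave no result, and I did not re-check the mug or the catches in the last picture.

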